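# Open the ratchet bookend on the office cart

## Task

Make room on the ratchet bookend for another file box: press down its orange release with your fingertips and, keeping it down, push the green sliding jaw back along its bar until it is fully home against the black rubber stop. Then take the hand away so that the release springs up again. Nothing has to be gripped or picked up: leave the two file boxes standing and everything else on the cart where it is.

Things in the scene. Friction and masses are not known exactly. Their poses are not given: they have to be found in the camera images.
- bookend: Ratchet bookend fixed to the cart. Grey base 170 x 335 x 8 mm; origin under its middle, on the cart top, z up. A steel bar (teeth below, 6 mm pitch) runs along its y axis at x = -50 mm, 34 to 46 mm above the cart. Fixed grey plate 130 mm high at the +y end (y = 149 to 155 mm), black rubber stop at the -y end. The green jaw on the bar slides to -y to open; it cannot turn or lift off.
- release_top (a point): Centre of the top of the orange release pad, which sits on the sliding jaw and travels with it. Pad 44 mm (bookend x) by 42 mm (bookend y), its top 85 mm above the cart when fully up. It is pressed straight down, 10 mm at most, against a spring (about 3 N fully up, 6 N fully down).
- push_plate (a point): Point on the +y face of the jaw's green push plate (yellow patch), upright on the -y side of the pad, 27 mm from the pad's middle; mid-width, 100 mm above the cart. Plate 48 mm wide (bookend x), 6 mm thick, top 112 mm above the cart. Fingertips pressing the pad can push it to -y. The pocket over the pad, between jaw plate and push plate, is 54 mm long.
- jaw_face (a point): Middle of the boxes' side (+y face) of the jaw plate: the green upright plate 135 mm (x) by 6 mm, top 105 mm above the cart, that faces the file boxes. The pad lies on its -y side.
- jaw (a joint): Position of the sliding jaw along the bar in m: 0 foremost, near the boxes, 0.140 fully home against the rubber stop; it grows as the jaw moves towards bookend -y. Sliding friction about 3 N. Unless the release is down, the ratchet lets it back only to the next tooth (6 mm at most).
- release (a joint): How far the release pad is pressed, m: 0 fully up, 0.010 fully down. It springs back up, resting between 0 and 0.004 depending on how the pawl meets the teeth; from 0.005 the pawl is clear of the teeth and the jaw slides freely.
- rubber_stop (a point): Middle of the +y face of the black rubber stop at the -y end of the bar, 45 mm above the cart; the push plate's back meets it when the jaw is home.
- box_blue: Blue plastic file box standing on the bookend next to its fixed plate: 100 x 36 x 105 mm high, 0.25 kg, loose. Origin: centre of its underside, 8 mm above the cart.
- box_white: White plastic file box, same size, standing loose between the blue box and the jaw. Origin: centre of its underside.
- stapler: Rose-gold stapler, loose, 132 mm long (its y), 36 mm wide, 50 mm high, in front of the bookend (bookend -x side). Origin: centre of its underside.
- bell: Brass-look desk bell, loose, 84 mm across, 58 mm high, in front of the bookend. Origin: centre of its underside.
- cork_tile: Round cork board tile, loose, 150 mm across, 12 mm thick, lying to the robot's left. Origin: centre of its underside.
- mug: White mug, loose, 80 mm across, 95 mm high, to the robot's right. Origin: centre of its underside.
Not all that is in view belongs to the job. Leave any pink, red or turquoise look-alike of the box_white alone.

How it is judged:
On the way, in this order (a step that is already met when the one before it is completed fails the run):
1. the release is pressed down (clear of the teeth, 4.6 mm or more) while the jaw is still forward (value of joint release above 0.0046 m and value of joint jaw below 0.1 m), for 0.1 s.
2. the jaw has been pushed back against the rubber stop (value of joint jaw above 0.134 m), for 0.1 s.
At the end, for the whole second after the job is handed in: The jaw rests within 6 mm of the rubber stop, the release is up again (pressed less than 4.5 mm), both file boxes stand upright (within 0.3 rad), and the boxes, stapler, bell, cork tile and mug are within 30 mm of where they started (value of joint jaw above 0.134 m and value of joint release below 0.0045 m and velocity of joint jaw between -0.01 and 0.01 m/s and not (angle between box_blue's own z axis and vertical above 0.3 rad) and not (angle between box_white's own z axis and vertical above 0.3 rad) and not (distance of box_blue from where it was at the start of the episode above 0.03 m) and not (distance of box_white from where it was at the start of the episode above 0.03 m) and not (distance of stapler from where it was at the start of the episode above 0.03 m) and not (distance of bell from where it was at the start of the episode above 0.03 m) and not (distance of cork_tile from where it was at the start of the episode above 0.03 m) and not (distance of mug from where it was at the start of the episode above 0.03 m)); the robot touches nothing.
It fails at once if a file box is knocked over, lifted or shifted by more than 30 mm (angle between any of box_blue, box_white's own z axis and vertical above 0.3 rad or distance of any of box_blue, box_white from where it was at the start of the episode above 0.03 m).
It fails at once if the stapler, bell, cork tile or mug is lifted or shifted by more than 30 mm, or tipped (angle between any of stapler, bell, cork_tile, mug's own z axis and vertical above 0.3 rad or distance of any of stapler, bell, cork_tile, mug from where it was at the start of the episode above 0.03 m).
It also fails if it takes over 32 s, if anything falls off the work surface, if the arm or the gripper's body presses on something with over 40 N, if the wrist force passes 120 N, or if a joint passes its speed limit or range.

## Robot

A 6-joint arm with a two-finger parallel gripper is mounted at the origin on the work surface. World frame = base frame: x ahead of the robot, y to its left, z up, the work surface at z = 0. Lengths are in m, angles in rad, forces in N, time in s.
With the tool pointing down it reaches from about 0.375 to 0.975 m from the base axis. Payload 3.8 kg.
Tool frame: the origin (TCP) lies on the centre line of the jaws, within the pads' length; the fingertips stand 17 mm ahead of it and the grasp point (between the pads) lies 2 mm behind it (bot.tip_extent is the distance from the TCP to the fingertips, in m); z points along the fingers, y is the line along which they close (so a half turn about z gives the same grasp; the last joint's range is limited). The gripper opens to 85 mm and grips with 20 to 120 N. Pads are 22 mm wide; open, the fingers measure 114 mm over their backs; the gripper's body (76 mm by 85 mm) begins 54 mm behind the grasp point. The pads swing forward as they close: fully open they stand 13 mm farther back than shut.
Start: joints at [-1.152, 0.264, 1.604, -0, 1.274, -0.037], TCP at [0.297, -0.606, 0.248] pointing down, gripper open.
Joint ranges: [-2.63, 2.63], [-0.94, 2.18], [0.31, 2.57], [-1.31, 4.45], [0, 2.66], [-2.55, 2.55]. Speed limits (rad/s): [2.57, 2.57, 3.14, 3.14, 3.14, 3.14].

## Interface

Orientations are given as a rotation vector (axis times angle).
In Python, from workcell import readout, read_camera, finish_job, bot gives the robot as it stands.
- The arm moves only by the tool jog_arm, never from a script. Its argument "deltas" is one flat list of numbers, 7 for each row, row after row: the shift along the tool's x, y, z in m, then the turn, a rotation vector about the tool's x, y, z in degrees, then the gripper command: -1 is shut, 1 is fully open, values between are in proportion. A call has 1 to 8 rows; each row is the pose to reach, as a shift and turn from the pose commanded when the call began, along the tool's axes at that moment; what a row does not reach only later rows make up. A row lasts 1/10 s, in which the tool goes at most 50 mm and 8.59 degrees, less where a joint would pass 70% of its speed; a pose out of reach is approached as far as the arm can. A call with a gripper value outside its range is refused whole. The fingers move at their own pace and stop on an object; "squeeze" is the grip in N (left out, the last holds). Time passes only in rows, so rows that repeat a pose let the fingers close. It gives the time, the measured TCP pose, the force, the opening and the grip force at its end, in the units of the state.
- readout.read_state(): the state, without advancing time (a new reading comes with each control period).
- read_camera(name): name is "scene" or "top" or "wrist"; returns a dict with "color" (420x560x3 uint8, blue, green, red), "fx", "fy", "cx", "cy" (pixels), "dist" ([k1, k2, p1, p2, k3] as OpenCV has them; the pictures are not rectified), "origin" and "attitude" of the camera in the world. Camera axes: x right, y down, z forward; pixel columns grow to the right and rows downward; lengths in m; the calibration is good to about 2 mm. A picture is of the moment at which its call begins. There is no depth.
- finish_job(): hands the job in; it is judged then, once.
The state is a dict: "time": time; "q": joint angles; "joint_vel": joint speeds; "joint_torque": joint torques, N m; "tool_pos": TCP position; "tcp_rot": TCP orientation; "wrist_force": force on the tool from outside, world axes, zero at the start; "torque": the same for the moment, N m; "width": opening from 0.0 (shut) to 1.0 (fully open); "grip_force": force on a finger pad.
Only numpy, scipy, OpenCV 4.12 (cv2) and the standard library are available. Lean on these libraries where they do the work, as an engineer would, in place of code of your own. Each camera call takes 0.05 s, during which the arm holds its last target. There are 200 camera calls.

## Working session

There is one attempt and no reset: what is moved stays moved. The work goes in short steps, Python scripts to look and compute and a tool call to move; the robot and the scene stay as the last step left them, time stands still between calls to the robot, and variables do not carry over. Pictures are saved under pics/ and viewed, at most 10 in all, crops included, and the job is handed in when it is done.

Besides the shell and the picture viewer there is one more tool, called after "Call:" in YAML: its name, and indented under it one key for each argument. jog_arm: Moves the arm, as the interface text tells. Its arguments: {"type":"object","properties":{"deltas":{"type":"array"},"squeeze":{"type":"number"}},"required":["deltas"]}

```bash
mkdir -p pics; cat > h.py <<'E'
import numpy as np, cv2, pickle
from scipy.spatial.transform import Rotation as R
from workcell import readout, read_camera, finish_job, bot
def rot(a):
    a=np.array(a,float)
    return a if a.shape==(3,3) else (R.from_rotvec(a).as_matrix() if a.size==3 else R.from_quat(a).as_matrix())
def onplane(c,px,z):
    K=np.array([[c['fx'],0,c['cx']],[0,c['fy'],c['cy']],[0,0,1]],float)
    u=cv2.undistortPoints(np.array(px,float).reshape(-1,1,2),K,np.array(c['dist'],float))[:,0]
    d=np.c_[u,np.ones(len(u))]@rot(c['attitude']).T
    o=np.array(c['origin'],float); return o+d*((z-o[2])/d[:,2])[:,None]
E
python3 - <<'E'
from h import *
for n in("scene","top"):
    c=read_camera(n); pickle.dump(c,open(n+'.pkl','wb')); cv2.imwrite(f'pics/{n}.png',c['color']); print(n,c['origin'],c['attitude'],c['fx'])
print(readout.read_state())
E
```

```text
scene [1.40471125 0.051267   0.71045959] [-1.59419719 -1.63867494  0.89828084] 483.6653181563553
top [0.1547429  0.01084992 1.60174812] [-2.14833804  2.09637465 -0.19403205] 522.5497169984851
{'time': 0.1, 'q': array([-1.15191478e+00,  2.64699603e-01,  1.60527046e+00, -6.30317202e-06,
        1.27373569e+00, -3.68962613e-02]), 'joint_vel': array([ 0.00064399, -0.00150351, -0.00349136, -0.00211719, -0.00043956,
       -0.00115748]), 'joint_torque': array([ 1.35903567e-03, -5.16706645e+01, -3.68589449e+01,  2.88869558e-05,
        6.29675589e-03, -1.99863268e-05]), 'tool_pos': array([ 0.29684164, -0.60549897,  0.247054  ]), 'tcp_rot': array([-3.05834774e+00, -7.09287728e-01,  6.38973333e-04]), 'wrist_force': array([-0.79099686,  0.12090945,  0.21496462]), 'torque': array([-0.00559187, -0.0128027 , -0.01708534]), 'grip_force': 0.0, 'width': 1.001140402992305}
```

View pics/scene.png

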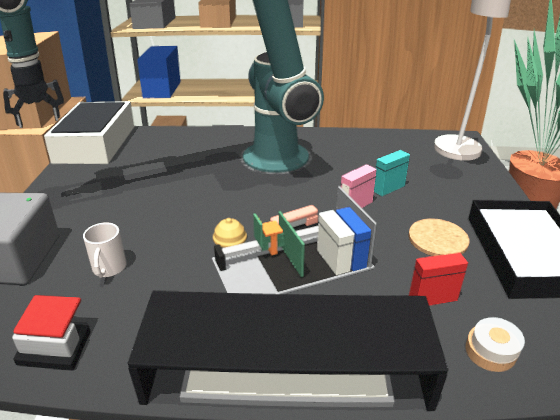

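View pics/top.png

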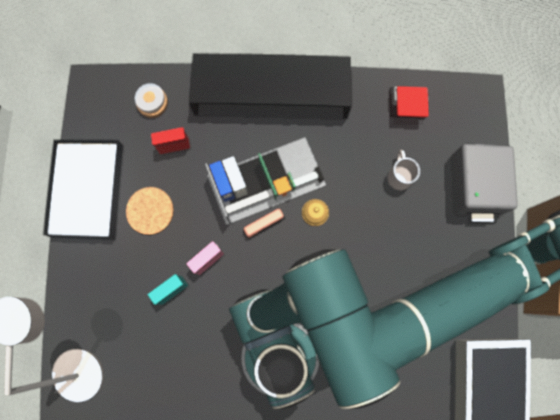

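```bash
python3 - <<'E'
from h import *
c=pickle.load(open('top.pkl','rb')); im=c['color']
crop=cv2.resize(im[130:240,195:345],None,fx=5,fy=5,interpolation=cv2.INTER_CUBIC); cv2.imwrite('pics/crop.png',crop)
hsv=cv2.cvtColor(im,cv2.COLOR_BGR2HSV)
def m(lo,hi,roi):
    k=cv2.inRange(hsv,lo,hi); z=np.zeros_like(k); x0,y0,x1,y1=roi; z[y0:y1,x0:x1]=k[y0:y1,x0:x1]; return z
for nm,lo,hi,z in (('pad',(10,170,120),(24,255,255),.083),('green',(45,90,30),(85,255,255),.105)):
    k=m(lo,hi,(255,145,302,204)); p=cv2.findNonZero(k); r=cv2.minAreaRect(p); b=cv2.boxPoints(r)
    print(nm,len(p),p[:,0].mean(0),r); print(onplane(c,np.vstack([p[:,0].mean(0),b]),z).round(4))
E
```

```text
Traceback (most recent call last):
cv2.error: OpenCV(4.12.0) /io/opencv/modules/imgproc/src/convhull.cpp:143: error: (-215:Assertion failed) total >= 0 && (depth == CV_32F || depth == CV_32S) in function 'convexHull'
```

View pics/crop.png

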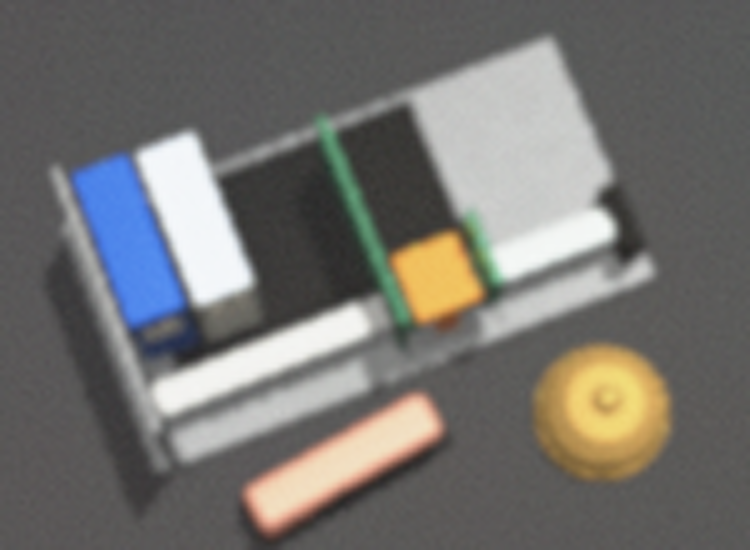

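The crop shows the orange pad at full-frame (282,185), between the long green jaw plate (ends at crop (323,120) and (402,338)) and the short push plate. The stop is at crop (628,225). Look-alikes are the bell (316,211), which is round brass, and the stapler (263,223), which is rose. The pad is the square one on the jaw.

```bash
python3 - <<'E'
from h import *
c=pickle.load(open('top.pkl','rb'))
f=lambda x,y:((x+.5)/5-.5+195,(y+.5)/5-.5+130)
P=lambda pts,z:onplane(c,[f(*p) for p in pts],z)
pad=P([(437,277)],.085)[0]; jaw=P([(323,120),(402,338)],.105); pp=P([(475,215),(492,292)],.112); base=P([(550,38),(655,268)],.008); bar=P([(165,395),(605,228)],.046)
for n,v in(('pad',pad),('jaw',jaw),('pp',pp),('base',base),('bar',bar)): print(n,v.round(4))
ang=lambda d:np.degrees(np.arctan2(d[1],d[0]))
print('x dir', ang(jaw[0]-jaw[1]),ang(base[0]-base[1]),'y dir',ang(bar[0]-bar[1]), np.linalg.norm(jaw[0]-jaw[1]),np.linalg.norm(base[0]-base[1]))
# scene
s=read_camera('scene');im=s['color'];h=cv2.cvtColor(im,cv2.COLOR_BGR2HSV)
k=cv2.inRange(h,(8,160,140),(18,255,255));k[:, :255]=0;k[:,290:]=0;k[:215]=0;k[250:]=0
cv2.imwrite('pics/scrop.png',cv2.resize(im[190:310,200:390],None,fx=4,fy=4,interpolation=cv2.INTER_CUBIC))
print(readout.read_state()['time'])
S=R.from_rotvec(readout.read_state()['tcp_rot']).as_matrix();print(S.round(3))
E
```

```text
pad [0.5152 0.0066 0.085 ]
jaw [[0.6051 0.0768 0.105 ]
 [0.4733 0.0264 0.105 ]]
pp [[ 0.5469 -0.0148  0.112 ]
 [ 0.5006 -0.0257  0.112 ]]
base [[ 0.6926 -0.0623  0.008 ]
 [ 0.5428 -0.1303  0.008 ]]
bar [[ 0.447   0.1699  0.046 ]
 [ 0.558  -0.096   0.046 ]]
x dir 20.95890792449106 24.409842657696554 y dir 112.65324195169472 0.14111709381307028 0.16448130692878346
0.15
[[ 0.898  0.44  -0.001]
 [ 0.44  -0.898  0.002]
 [ 0.    -0.002 -1.   ]]
```

View pics/scrop.png

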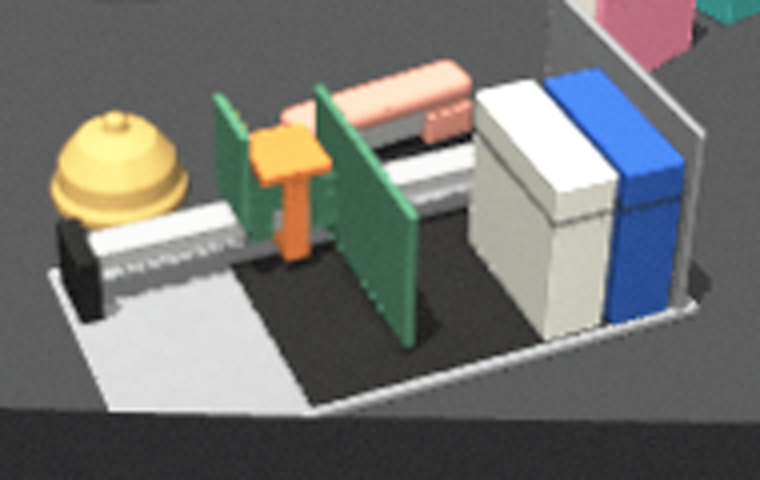

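Call:
jog_arm:
  deltas: [0.29, -0.28, 0, 0, 0, -60, -1, 0.29, -0.28, 0, 0, 0, -60, -1, 0.29, -0.28, 0, 0, 0, -60, -1, 0.29, -0.28, 0, 0, 0, -60, -1, 0.29, -0.28, 0, 0, 0, -60, -1, 0.29, -0.28, 0, 0, 0, -60, -1, 0.29, -0.28, 0, 0, 0, -60, -1, 0.29, -0.28, 0, 0, 0, -60, -1]
  squeeze: 20

```text
time: 0.95
tool_pos: [0.4333, -0.2279, 0.2482]
tcp_rot: [2.292, 2.148, 0.0]
wrist_force: [1.3, -0.3, 0.2]
width: -0.004
grip_force: 0.0
```

```bash
cat > go.py <<'E'
from h import *; import sys
# usage: go.py bx by z : offset from pad in bookend axes -> tool-frame delta from measured pose
ya=np.radians(22.5); Bx=np.array([np.cos(ya),np.sin(ya),0]);By=np.array([-np.sin(ya),np.cos(ya),0])
pad=np.array([float(v) for v in open('pad.txt').read().split()])
s=readout.read_state();S=R.from_rotvec(s['tcp_rot']).as_matrix()
bx,by,z=map(float,sys.argv[1:4]); t=np.array([*pad,0])+bx*Bx+by*By; t[2]=z
T=np.c_[By,Bx,[0,0,-1]]
d=s['tool_pos']-np.array([*pad,0])
print('t',s['time'],'pos',s['tool_pos'].round(4),'rel bx,by',(d@Bx).round(4),(d@By).round(4),'F',s['wrist_force'].round(1),'w',s['width'],'q',s['q'].round(2))
print('delta',(S.T@(t-s['tool_pos'])).round(4),np.degrees(R.from_matrix(S.T@T).as_rotvec()).round(2))
E
echo 0.515 0.007 > pad.txt; python3 go.py 0 0 0.2
```

```text
t 0.95 pos [ 0.4333 -0.2279  0.2482] rel bx,by -0.1654 -0.1858 F [ 1.3 -0.3  0.2] w -0.0035272525739437942 q [-0.54 -0.09  1.99  0.    1.24 -0.47]
delta [0.2398 0.0663 0.0482] [ 1.000e-02  0.000e+00 -2.623e+01]
```

Call:
jog_arm:
  deltas: [0.24, 0.066, 0.02, 0, 0, -26.2, -1, 0.24, 0.066, 0.02, 0, 0, -26.2, -1, 0.24, 0.066, 0.02, 0, 0, -26.2, -1, 0.24, 0.066, 0.02, 0, 0, -26.2, -1, 0.24, 0.066, 0.02, 0, 0, -26.2, -1, 0.24, 0.066, 0.02, 0, 0, -26.2, -1, 0.24, 0.066, 0.02, 0, 0, -26.2, -1, 0.24, 0.066, 0.02, 0, 0, -26.2, -1]

```text
time: 1.75
tool_pos: [0.5149, 0.0043, 0.2281]
tcp_rot: [-1.75, -2.609, 0.001]
wrist_force: [0.4, -0.2, 0.1]
width: 0.0
grip_force: 0.0
```

```bash
python3 go.py 0 -0.004 0.14; python3 - <<'E'
from h import *
for n in('wrist',):
    c=read_camera(n);pickle.dump(c,open(n+'.pkl','wb'));cv2.imwrite('pics/w1.png',c['color']);print(c['origin'],c['attitude'])
E
```

```text
t 1.75 pos [0.5149 0.0043 0.2281] rel bx,by -0.0011 -0.0025 F [ 0.4 -0.2  0.1] w 0.00037997474528029174 q [-0.04 -0.03  1.96 -0.    1.2  -0.43]
delta [-0.0015  0.0012  0.0881] [-0.05  0.02 -0.2 ]
[0.48571299 0.07593833 0.35465763] [2.78626321 0.55134804 0.08419012]
```

View pics/w1.png

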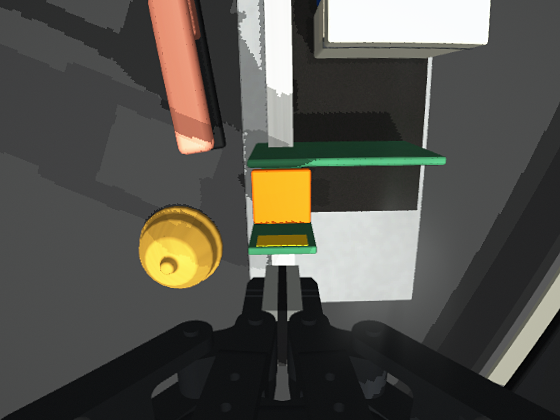

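The wrist view shows the pad spanning about (253,170) to (311,223), the jaw plate top edge at rows 145–165, and the push plate with its yellow patch at rows 225–252.

```bash
python3 - <<'E'
from h import *
c=pickle.load(open('wrist.pkl','rb'));h=cv2.cvtColor(c['color'],cv2.COLOR_BGR2HSV)
k=cv2.inRange(h,(10,180,180),(22,255,255));k[:160]=0;k[232:]=0;k[:,:240]=0;k[:,330:]=0
x,y,w,hh=cv2.boundingRect(k);print(x,y,w,hh)
p=onplane(c,[(x,y),(x+w,y),(x+w,y+hh),(x,y+hh)],.084);print(p.round(4),p.mean(0))
print(onplane(c,[(248,252),(316,252),(283,252)],.112), 'push plate back')
b=onplane(c,[(412,300),(430,58)],.008)[:,:2];d=b[1]-b[0];print('yaw',np.degrees(np.arctan2(d[1],d[0]))-90)
s=pickle.load(open('scene.pkl','rb'));print('scene pad',onplane(s,[(272.2,227.7)],.085))
E
```

```text
251 169 60 55
[[ 0.4848  0.0189  0.084 ]
 [ 0.5251  0.0355  0.084 ]
 [ 0.542  -0.0032  0.084 ]
 [ 0.5    -0.0205  0.084 ]] [0.51296403 0.00766344 0.084     ]
[[ 0.50393191 -0.03068906  0.112     ]
 [ 0.54777132 -0.0126246   0.112     ]
 [ 0.52648731 -0.02136816  0.112     ]] push plate back
yaw 24.172662158609683
scene pad [[0.52106082 0.0128173  0.085     ]]
```

```bash
echo 0.513 0.0075 > pad.txt; python3 go.py 0 -0.004 0.11
```

```text
t 1.8 pos [0.5149 0.0038 0.2282] rel bx,by 0.0004 -0.0041 F [0.8 0.4 0. ] w -0.002408461229626432 q [-0.04 -0.03  1.96 -0.    1.2  -0.43]
delta [ 1.000e-04 -3.000e-04  1.182e-01] [-0.03  0.01 -0.27]
```

Call:
jog_arm:
  deltas: [0, 0, 0.04, 0, 0, 0, -1, 0, 0, 0.08, 0, 0, 0, -1, 0, 0, 0.11, 0, 0, 0, -1, 0, 0, 0.118, 0, 0, 0, -1, 0, 0, 0.118, 0, 0, 0, -1, 0, 0, 0.118, 0, 0, 0, -1]

```text
time: 2.4
tool_pos: [0.5166, 0.0042, 0.1119]
tcp_rot: [1.75, 2.606, 0.002]
wrist_force: [-0.2, -0.8, 0.2]
width: -0.003
grip_force: 0.0
```

Call:
jog_arm:
  deltas: [0, 0, 0.003, 0, 0, 0, -1, 0, 0, 0.006, 0, 0, 0, -1, 0, 0, 0.009, 0, 0, 0, -1, 0, 0, 0.011, 0, 0, 0, -1, 0, 0, 0.011, 0, 0, 0, -1, 0, 0, 0.011, 0, 0, 0, -1]

```text
time: 3.0
tool_pos: [0.5152, 0.0051, 0.0992]
tcp_rot: [-1.749, -2.609, 0.0]
wrist_force: [-0.2, -0.1, 0.2]
width: -0.002
grip_force: 0.0
```

Call:
jog_arm:
  deltas: [0, 0, 0.002, 0, 0, 0, -1, 0, 0, 0.003, 0, 0, 0, -1, 0, 0, 0.003, 0, 0, 0, -1]

```text
time: 3.3
tool_pos: [0.5155, 0.0051, 0.0966]
tcp_rot: [1.749, 2.609, 0.0]
wrist_force: [-1.7, 0.9, 3.9]
width: -0.001
grip_force: 2.1
```

Call:
jog_arm:
  deltas: [0, 0, 0.001, 0, 0, 0, -1, 0, 0, 0.002, 0, 0, 0, -1, 0, 0, 0.002, 0, 0, 0, -1]

```text
time: 3.6
tool_pos: [0.5155, 0.0051, 0.0944]
tcp_rot: [1.749, 2.609, 0.001]
wrist_force: [-1.1, 0.2, 4.3]
width: -0.002
grip_force: 2.4
```

Call:
jog_arm:
  deltas: [0, 0, 0.001, 0, 0, 0, -1, 0, 0, 0.002, 0, 0, 0, -1, 0, 0, 0.003, 0, 0, 0, -1, 0, 0, 0.003, 0, 0, 0, -1, 0, 0, 0.003, 0, 0, 0, -1]

```text
time: 4.1
tool_pos: [0.5156, 0.0051, 0.092]
tcp_rot: [1.749, 2.609, 0.001]
wrist_force: [-2.1, 0.1, 8.8]
width: 0.002
grip_force: 4.1
```

```bash
python3 go.py 0 -0.03 0.0915
```

```text
t 4.1 pos [0.5156 0.0051 0.092 ] rel bx,by 0.0015 -0.0032 F [-2.1  0.1  8.8] w 0.0020312512537730937 q [-0.04  0.12  2.09  0.    0.93 -0.43]
delta [-0.0268 -0.0014  0.0005] [ 0.03  0.01 -0.18]
```

Call:
jog_arm:
  deltas: [0, 0, -0.001, 0, 0, 0, -1, -0.006, 0, -0.001, 0, 0, 0, -1, -0.012, 0, -0.001, 0, 0, 0, -1, -0.018, 0, -0.001, 0, 0, 0, -1, -0.024, 0, -0.001, 0, 0, 0, -1, -0.03, 0, -0.001, 0, 0, 0, -1, -0.036, 0, -0.001, 0, 0, 0, -1, -0.036, 0, -0.001, 0, 0, 0, -1]

```text
time: 4.9
tool_pos: [0.5301, -0.0285, 0.0929]
tcp_rot: [1.749, 2.608, 0.002]
wrist_force: [-0.4, -0.7, 5.4]
width: 0.001
grip_force: 2.7
```

```bash
python3 go.py 0 -0.1 0.0925; python3 - <<'E'
from h import *
c=read_camera('wrist');pickle.dump(c,open('w2.pkl','wb'));cv2.imwrite('pics/w2.png',c['color'])
E
```

```text
t 4.9 pos [ 0.5301 -0.0285  0.0929] rel bx,by 0.002 -0.0398 F [-0.4 -0.7  5.4] w 0.0012332489750411127 q [-0.1   0.14  2.06  0.    0.94 -0.49]
delta [-0.0602 -0.0017  0.0004] [ 0.11  0.04 -0.22]
```

View pics/w2.png

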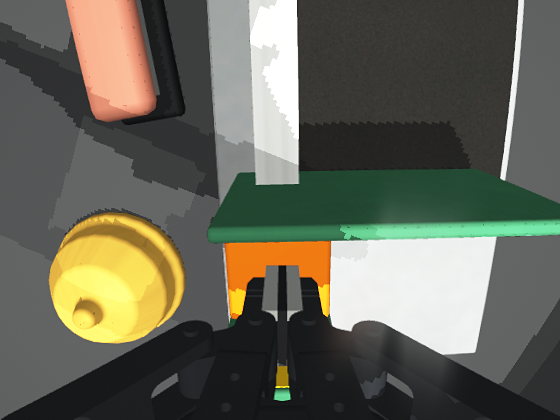

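The view shows the jaw travelling with the fingers: the pad is under them at about (280,265), and the bell at (115,280) and stapler are untouched. I'll keep pushing.

Call:
jog_arm:
  deltas: [-0.008, 0, 0, 0, 0, 0, -1, -0.016, 0, 0, 0, 0, 0, -1, -0.024, 0, 0, 0, 0, 0, -1, -0.032, 0, 0, 0, 0, 0, -1, -0.04, 0, 0, 0, 0, 0, -1, -0.046, 0, 0, 0, 0, 0, -1, -0.05, 0, 0, 0, 0, 0, -1, -0.05, 0, 0, 0, 0, 0, -1]

```text
time: 5.75
tool_pos: [0.5494, -0.0747, 0.093]
tcp_rot: [1.749, 2.607, 0.003]
wrist_force: [1.4, 1.2, 5.4]
width: 0.002
grip_force: 2.7
```

```bash
python3 go.py 0 -0.14 0.0925
```

```text
t 5.75 pos [ 0.5494 -0.0747  0.093 ] rel bx,by 0.0022 -0.0898 F [1.4 1.2 5.4] w 0.0018832561049352424 q [-0.18  0.18  2.01  0.    0.95 -0.57]
delta [-0.0502 -0.002   0.0006] [ 0.15  0.05 -0.22]
```

Call:
jog_arm:
  deltas: [-0.004, 0, 0, 0, 0, 0, -1, -0.008, 0, 0, 0, 0, 0, -1, -0.012, 0, 0, 0, 0, 0, -1, -0.012, 0, 0, 0, 0, 0, -1]

```text
time: 6.15
tool_pos: [0.5523, -0.0838, 0.0925]
tcp_rot: [-1.749, -2.606, -0.004]
wrist_force: [-3.0, 8.5, 7.9]
width: 0.004
grip_force: 6.4
```

```bash
python3 go.py 0 -0.14 0.0925
```

```text
t 6.15 pos [ 0.5523 -0.0838  0.0925] rel bx,by 0.0013 -0.0994 F [-3.   8.5  7.9] w 0.003839748399461708 q [-0.2   0.19  2.    0.    0.95 -0.59]
delta [-0.0406 -0.0012 -0.0001] [ 0.03 -0.22 -0.25]
```

Call:
jog_arm:
  deltas: [-0.002, 0, 0, 0, 0, 0, -1, -0.004, 0, 0, 0, 0, 0, -1, -0.004, 0, 0, 0, 0, 0, -1]

```text
time: 6.45
tool_pos: [0.5523, -0.0839, 0.0925]
tcp_rot: [-1.747, -2.6, -0.008]
wrist_force: [-6.8, 20.3, 14.4]
width: -0.001
grip_force: 14.0
```

```bash
python3 go.py 0 -0.14 0.0925;python3 - <<'E'
from h import *
a=read_camera('top')['color'][130:240,195:345];b=read_camera('scene')['color'][190:300,180:330]
cv2.imwrite('pics/s3.png',cv2.resize(np.hstack([a,b]),None,fx=2.6,fy=2.6,interpolation=cv2.INTER_CUBIC))
E
```

```text
t 6.45 pos [ 0.5523 -0.0839  0.0925] rel bx,by 0.0013 -0.0995 F [-6.8 20.3 14.4] w -0.0011811832168112319 q [-0.2   0.2   1.99  0.01  0.96 -0.59]
delta [-0.0405 -0.0011 -0.0004] [-0.03 -0.6  -0.28]
```

View pics/s3.png

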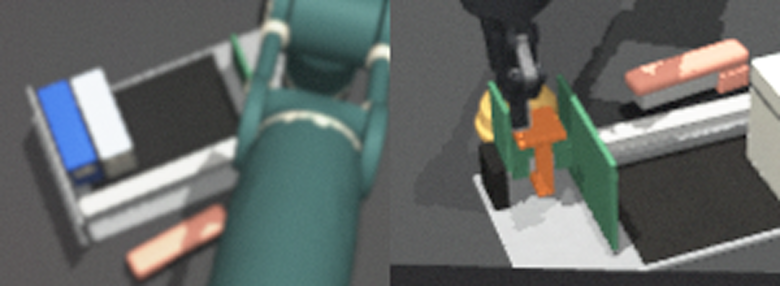

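The jaw is hard against the stop, with 21 N and no further motion. I'll ease off and lift straight up.

Call:
jog_arm:
  deltas: [0.004, 0, 0, 0, 0, 0, -1, 0.004, 0, -0.006, 0, 0, 0, -1, 0.004, 0, -0.014, 0, 0, 0, -1, 0.006, 0, -0.03, 0, 0, 0, -1, 0.006, 0, -0.06, 0, 0, 0, -1, 0.006, 0, -0.1, 0, 0, 0, -1, 0.006, 0, -0.14, 0, 0, 0, -1]

```text
time: 7.25
tool_pos: [0.551, -0.0844, 0.2326]
tcp_rot: [-1.749, -2.608, 0.002]
wrist_force: [0.8, 1.3, -0.5]
width: -0.002
grip_force: 0.0
```

Call:
jog_arm:
  deltas: [-0.05, 0, 0, 0, 0, 0, -1, -0.1, 0, 0, 0, 0, 0, -1, -0.15, 0, 0, 0, 0, 0, -1, -0.2, 0, 0, 0, 0, 0, -1, -0.25, 0, 0, 0, 0, 0, -1, -0.25, 0, 0, 0, 0, 0, -1, -0.25, 0, 0, 0, 0, 0, -1]

```text
time: 7.95
tool_pos: [0.6461, -0.3168, 0.2307]
tcp_rot: [-1.752, -2.605, 0.001]
wrist_force: [0.6, 0.2, -0.3]
width: 0.003
grip_force: 0.0
```

```bash
python3 go.py 0 -0.14 0.0925;python3 - <<'E'
from h import *
a=read_camera('top')['color'][130:240,195:345];b=read_camera('scene')['color'][190:300,180:330]
cv2.imwrite('pics/s4.png',cv2.resize(np.hstack([a,b]),None,fx=2.6,fy=2.6,interpolation=cv2.INTER_CUBIC))
E
```

```text
t 7.95 pos [ 0.6461 -0.3168  0.2307] rel bx,by -0.0012 -0.3506 F [ 0.6  0.2 -0.3] w 0.0030382087667280996 q [-0.49  0.36  1.51 -0.    1.27 -0.88]
delta [2.104e-01 1.000e-04 1.385e-01] [-0.09 -0.08 -0.33]
```

View pics/s4.png

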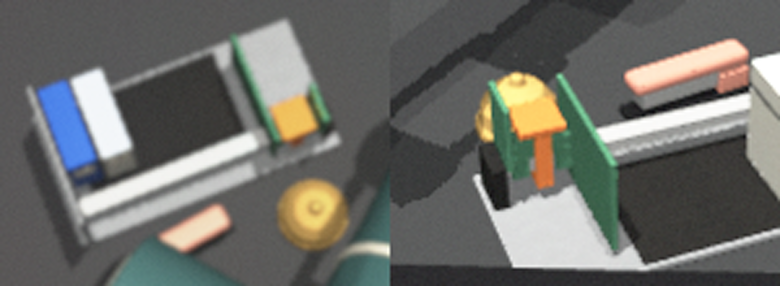

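The jaw is home against the stop, the pad is up, the boxes, bell and stapler are undisturbed, and the hand is clear.

```bash
python3 -c "
from workcell import finish_job
print(finish_job())"
```

```text
the job is handed in; nothing more can be done
None
```

I pressed the release down, pushed the jaw fully home against the rubber stop and let the release spring up; the hand is clear, nothing else looks moved in the last pictures (cork tile and mug not re-checked), and the job is handed in, with no verdict returned.

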